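# Tighten a bearing retaining ring with a two-pin spanner

## Task

Take the two-pin spanner out of its wooden rest, feel its pins into the two holes of the recessed retaining ring in the bearing housing, and turn the ring clockwise (seen from above) until it is fully home against its stop. Work gently: never press or wrench hard on the ring, and do not disturb the other things on the bench. Then put the spanner back in the slot of its rest, standing upright and pins down, and let go.

Things in the scene. Friction and masses are not known exactly. Their poses are not given: they have to be found in the camera images.
- housing: Aluminium bearing housing fixed to the bench: a 120 mm square flange 10 mm high carrying a round barrel, 104 mm outside diameter (upper part 92 mm), whose rim is 44 mm above the bench. Origin: centre of the flange's underside, on the bore's axis, z up.
- bore_rim (a point): Centre of the bore's mouth at the rim, 44 mm above the bench. The bore is 63 mm wide; the steel retaining ring lies in it, its face 6 mm below the rim. The ring is 61 mm across, with a central opening of 18 mm and two round holes, 7.6 mm in diameter and 7 mm deep, on opposite sides at 17 mm from the axis.
- ring_face (a point): Centre of the ring's upper face, on the bore's axis, 38 mm above the bench. It has the housing's axes and does not turn with the ring. The line through the holes stands at (joint ring + an offset) counterclockwise of this x axis; the offset differs from housing to housing, between -0.4 and 0.4 rad, and is not measured: see or feel it.
- ring (a joint): How far the ring is unscrewed, rad: 0 = home against its stop, larger = counterclockwise from above (starts 0.4 to 0.7). It does not rise or sink, and stays where it is left. Turning it clockwise takes about 0.2 N m, up to 0.24 near the stop; past the stop the torque climbs at once (0.35 N m: surely home). Contact forces of spanner on ring and housing over 50 N in all do damage.
- spanner: Steel two-pin face spanner, about 0.16 kg, 80 mm tall, starts standing in its rest. Origin: midway between the pins' tips; z up along the tool, x along the line through the pins. Pins 5 mm in diameter, 15 mm long, at x = -17 and +17 mm; above them a cross-bar 50 (x) x 22 (y) mm from z = 15 to 26 mm, then a 12 mm round stem. The same after a half turn about z.
- spanner_grip (a point): Middle of the spanner's flat grip block, 61 mm above the pins' tips, with the spanner's axes. The block is 44 (x) x 14 (y) x 38 (z) mm, z = 42 to 80 mm over the tips; grip it from above across its 14 mm.
- stand: Wooden rest fixed to the bench, 78 (x) x 42 (y) x 22 mm high, with a slot 46 (x) x 10 (y) mm, 18 mm deep, in the middle of its top. Origin: centre of its underside, z up. The spanner stands with its pins in the slot and its cross-bar resting on the top, its origin 7 mm above the bench and its x axis along the slot, either way round.
- sanding_block: Bystander, to be left alone: cork sanding block, 68 x 36 x 24 mm. Origin at its underside.
- spare_race: Bystander, to be left alone: plain steel ring without holes, 42 mm across, 14 mm high. Origin at its underside.
- collet: Bystander, to be left alone: steel collet, 32 mm across, 38 mm high. Origin at its underside.
- oil_bottle: Bystander, to be left alone: white closed bottle, 44 mm across, 110 mm high. Origin at its underside.
- wrench: Bystander, to be left alone: open-ended wrench, 170 mm long, lying flat. Origin at its underside.
- screwdriver: Bystander, to be left alone: screwdriver with a black handle, 190 mm long, lying flat. Origin at its underside.
- parts_cup: Bystander, to be left alone: aluminium cup, 68 mm across, 50 mm high. Origin at its underside.

How it is judged:
On the way, in this order (a step that is already met when the one before it is completed fails the run):
1. the spanner's pins are in the ring's holes (z of spanner in the frame of ring_face below -0.004 m and horizontal distance between spanner and ring_face below 0.004 m and angle between spanner's own z axis and vertical below 0.12 rad), for 0.1 s.
2. the ring is turned fully home with the pins still in its holes (all of step 1 and value of joint ring below 0.05 rad), for 0.1 s.
At the end, for the whole second after the job is handed in: The ring is home (within 0.05 rad of its stop) and the spanner, released and at rest, stands upright (within 0.1 rad) in the slot of its rest, within 8 mm of the slot's middle and its cross-bar down on the rest (within 3 mm) (value of joint ring below 0.05 rad and horizontal distance between spanner and stand below 0.008 m and z of spanner in the frame of stand below 0.01 m and angle between spanner's own z axis and vertical below 0.1 rad and linear speed of spanner below 0.02 m/s); the robot touches nothing.
It fails at once if the ring or its housing is pressed or wrenched with more than 50 N by the spanner (contact force between spanner and housing above 50 N).
It fails at once if another thing on the bench is moved by more than 20 mm (distance of any of sanding_block, spare_race, collet, oil_bottle, wrench, screwdriver, parts_cup from where it was at the start of the episode above 0.02 m).
It also fails if it takes over 64 s, if anything falls off the work surface, if the arm or the gripper's body presses on something with over 40 N, if the wrist force passes 120 N, or if a joint passes its speed limit or range.

## Robot

A 6-joint arm with a two-finger parallel gripper is mounted at the origin on the work surface. World frame = base frame: x ahead of the robot, y to its left, z up, the work surface at z = 0. Lengths are in m, angles in rad, forces in N, time in s.
With the tool pointing down it reaches from about 0.425 to 0.95 m from the base axis. Payload 3.5 kg.
Tool frame: the origin (TCP) lies on the centre line of the jaws, within the pads' length; the fingertips stand 11 mm ahead of it and the grasp point (between the pads) lies 8 mm behind it; y points along the fingers, z is the direction in which the jaws open and shut, and the axes are right-handed (so a half turn about y gives the same grasp; the last joint's range is limited). The gripper opens to 85 mm and grips with 20 to 120 N. Pads are 22 mm wide; open, the fingers measure 114 mm over their backs; the gripper's body (76 mm by 85 mm) begins 54 mm behind the grasp point. The pads swing forward as they close: fully open they stand 13 mm farther back than shut.
Start: joints at [-1.407, 0.286, 1.577, -0, 1.279, -0.15], TCP at [0.208, -0.642, 0.242] pointing down, gripper open.
Joint ranges: [-2.77, 2.77], [-0.9, 2.22], [0.21, 2.48], [-1.53, 4.67], [0.24, 2.81], [-2.84, 2.84]. Speed limits (rad/s): [2.79, 2.79, 3.14, 3.14, 3.14, 3.14].

## Interface

Orientations are given as a unit quaternion [x, y, z, w].
In Python, from plant import arm, optics gives the robot as it stands. The module is installed in compiled form; this text tells all that it offers.
- The arm moves only by the tool apply_moves, never from a script. Its argument "rows" is a list that holds one entry, the list of rows, each a list of 7 numbers: the shift along the tool's x, y, z in m, then the turn, a rotation vector about the tool's x, y, z in rad, then the finger opening in m, from 0 to 0.0854. A call has 1 to 20 rows; each row is the pose to reach, as a shift and turn from the pose commanded when the call began, along the tool's axes at that moment; what a row does not reach only later rows make up. A row lasts 1/8 s, in which the tool goes at most 62.5 mm and 10.7 degrees, less where a joint would pass 70% of its speed; a pose out of reach is approached as far as the arm can. A call with a gripper value outside its range is refused whole. The fingers move at their own pace and stop on an object; "squeeze" is the grip in N (left out, the last holds). Time passes only in rows, so rows that repeat a pose let the fingers close. It gives the time, the measured TCP pose, the force and the opening at its end, in the units of the state.
- arm.get_state(): the state, without advancing time (a new reading comes with each control period).
- optics.snapshot(name): name is "scene" or "top"; returns (picture, depth): 420x560x3 uint8, blue, green, red; 420x560 float32, m along the optical axis (not along the pixel's ray), 0 where there is no reading.
- optics.camera_info(name): a dict with "fx", "fy", "cx", "cy" (pixels), "k1" (the pictures are not rectified: a ray, as slopes to the right and down, at radius r is drawn at 1 + k1 r^2 times it, then the intrinsics apply), "camera_from_world" (4x4, takes a point from world to camera coordinates). Camera axes: x right, y up, looking along -z (the intrinsics and any distortion apply to the point x, -y, -z); pixel columns grow to the right and rows downward; lengths in m; the calibration is good to about 2 mm. A picture is of the moment at which its call begins. camera_info takes no time and is no camera call.
- arm.finish_job(): hands the job in, once; it reports no verdict.
The state is a dict: "t": time; "joint_pos": joint angles; "qvel": joint speeds; "effort": joint torques, N m; "tool_pos": TCP position; "tcp_rot": TCP orientation; "contact_force": force on the tool from outside, world axes, zero at the start; "moment": the same for the moment, N m; "opening": finger opening in m.
Only numpy, scipy, OpenCV 4.12 (cv2) and the standard library are available. Lean on these libraries where they do the work, as an engineer would, in place of code of your own. Each camera call takes 0.05 s, during which the arm holds its last target.

## Working session

There is one attempt and no reset: what is moved stays moved. The work goes in short steps, Python scripts to look and compute and a tool call to move; the robot and the scene stay as the last step left them, time stands still between calls to the robot, and variables do not carry over. Pictures are saved under pics/ and viewed, and the job is handed in when it is done.

Besides the shell and the picture viewer there is one more tool, called in YAML: its name, and indented under it one key for each argument. apply_moves: Moves the arm, as the interface text tells. Its arguments: {"type":"object","properties":{"rows":{"type":"array"},"squeeze":{"type":"number"}},"required":["rows"]}

```bash
mkdir -p pics; ls
python3 - <<'E'
from plant import arm, optics
import cv2, numpy as np
print(arm.get_state())
for n in("scene","top"):
    p,d=optics.snapshot(n); cv2.imwrite(f"pics/{n}0.png",p); np.savez(f"/tmp/{n}0.npz",p=p,d=d)
    print(n,optics.camera_info(n), d.min(),d.max())
E
```

```text
pics
{'t': 0.0, 'joint_pos': array([-1.40702129e+00,  2.87178694e-01,  1.57820351e+00, -1.65990316e-05,
        1.27858359e+00, -1.50009179e-01]), 'qvel': array([-0.0006367 ,  0.0018628 ,  0.000595  , -0.00083519, -0.00119879,
       -0.00091346]), 'effort': array([-5.45315543e-04, -4.05983627e+01, -2.92627251e+01, -2.01315484e-04,
        5.67277035e-03,  1.18966810e-05]), 'tool_pos': array([ 0.2082589 , -0.64139751,  0.2409241 ]), 'tcp_rot': array([-0.11049789,  0.69926007, -0.69758213,  0.11047511]), 'contact_force': array([ 0.4782016 , -0.36911066,  0.48453341]), 'moment': array([0.00678919, 0.00497012, 0.00340783]), 'opening': 0.0854457617297038}
scene {'fx': 380.72018486526304, 'fy': 380.72018486526304, 'cx': 280.64828906216206, 'cy': 203.25187333147474, 'k1': 0.01081072844589886, 'camera_from_world': array([[ 0.86738276,  0.49751546,  0.01120318, -0.52252846],
       [-0.39259783,  0.6702855 ,  0.62974939,  0.17501556],
       [ 0.30580072, -0.55063211,  0.77671758, -1.139212  ],
       [ 0.        ,  0.        ,  0.        ,  1.        ]])} 0.0 2.9371018
top {'fx': 403.99749687374094, 'fy': 403.99749687374094, 'cx': 279.20697746890954, 'cy': 214.71763165678234, 'k1': -0.10946130952790632, 'camera_from_world': array([[-0.01007759, -0.99972385, -0.02122897,  0.03657624],
       [ 0.99895576, -0.01101143,  0.04434124, -0.5988091 ],
       [-0.04456276, -0.02075995,  0.99879086, -1.12572513],
       [ 0.        ,  0.        ,  0.        ,  1.        ]])} 0.0 1.9998349
```

View pics/scene0.png

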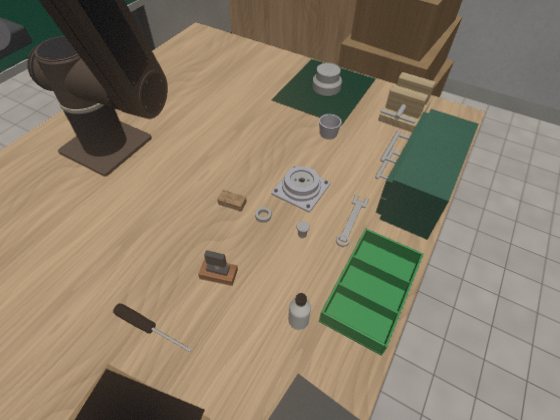

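View pics/top0.png

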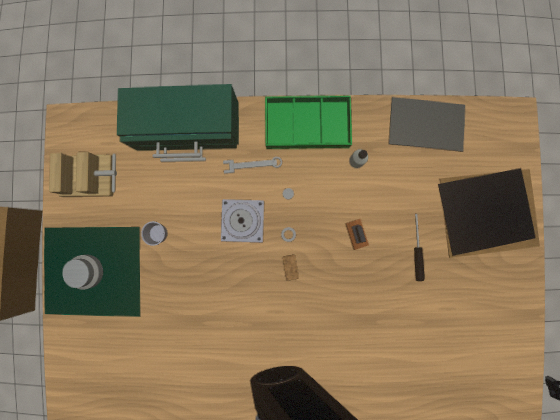

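The top view shows the housing near (242,220) and the stand with the spanner near (357,234). The scene view shows them near (301,183) and (218,268). I'll zoom in on both.

Run:
```python
import cv2, numpy as np
t=cv2.imread("pics/top0.png"); s=cv2.imread("pics/scene0.png")
a=cv2.resize(t[192:248,212:272],(400,373),interpolation=cv2.INTER_CUBIC)
b=cv2.resize(t[205:261,327:387],(400,373),interpolation=cv2.INTER_CUBIC)
cv2.imwrite("pics/z1.png",np.hstack([a,b]))
a=cv2.resize(s[155:215,265:335],(400,343),interpolation=cv2.INTER_CUBIC)
b=cv2.resize(s[235:295,185:255],(400,343),interpolation=cv2.INTER_CUBIC)
cv2.imwrite("pics/z2.png",np.hstack([a,b]))
```

```text
(no output)
```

View pics/z1.png

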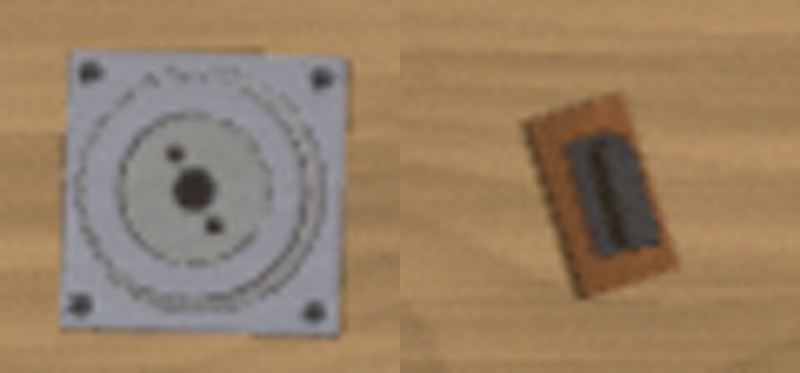

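View pics/z2.png

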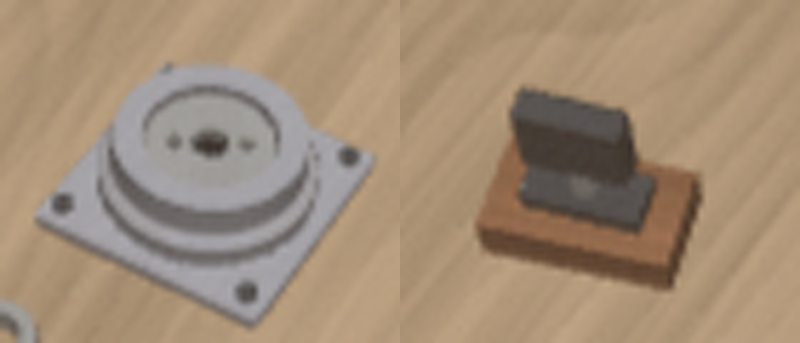

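```bash
cat > h.py <<'E'
from plant import arm, optics
import cv2, numpy as np
from scipy.spatial.transform import Rotation as R
def ray(n,uv):
    c=optics.camera_info(n); uv=np.atleast_2d(np.asarray(uv,float))
    K=np.array([[c['fx'],0,c['cx']],[0,c['fy'],c['cy']],[0,0,1]])
    # model r_d = r(1+k1 r^2)
    q=cv2.undistortPointsIter(uv.reshape(-1,1,2),K,np.array([c['k1'],0,0,0.]),None,None,(3,50,1e-12)).reshape(-1,2)
    T=c['camera_from_world']; d=np.c_[q[:,0],-q[:,1],-np.ones(len(q))]@T[:3,:3]
    o=-T[:3,:3].T@T[:3,3]
    return o,d
def onplane(n,uv,z):
    o,d=ray(n,uv); return o+d*((z-o[2])/d[:,2])[:,None]
def proj(n,P):
    c=optics.camera_info(n);T=c['camera_from_world'];p=np.atleast_2d(P)@T[:3,:3].T+T[:3,3]
    q=np.c_[p[:,0],-p[:,1]]/-p[:,2:]; r2=(q**2).sum(1,keepdims=True); q=q*(1+c['k1']*r2)
    return q*[c['fx'],c['fy']]+[c['cx'],c['cy']]
def world_from_depth(n,d):
    c=optics.camera_info(n);v,u=np.mgrid[:420,:560]
    o,dr=ray(n,np.c_[u.ravel(),v.ravel()])
    return (o+dr*d.reshape(-1,1)).reshape(420,560,3)
E
python3 - <<'E'
from h import *
for n in("top","scene"):
    f=np.load(f"/tmp/{n}0.npz");p=f['p'];W=world_from_depth(n,f['d'])
    hsv=cv2.cvtColor(p,cv2.COLOR_BGR2HSV);g=cv2.cvtColor(p,cv2.COLOR_BGR2GRAY)
    x0,x1,y0,y1=(222,262,202,240) if n=="top" else (285,318,165,195)
    # ring dark blobs
    m=np.zeros_like(g); m[y0:y1,x0:x1]=(g[y0:y1,x0:x1]<125)
    c,_=cv2.findContours(m,cv2.RETR_EXTERNAL,cv2.CHAIN_APPROX_NONE)
    nl,lab,st,ce=cv2.connectedComponentsWithStats(m)
    for i in range(1,nl): print(n,'blob',st[i],ce[i],onplane(n,ce[i],.038))
    # rim via depth
    for nm,zl,zh in(("rim",.039,.05),):
        mm=(W[...,2]>zl)&(W[...,2]<zh); mm[:,:x0-10]=0;mm[:,x1+10:]=0;mm[:y0-10]=0;mm[y1+10:]=0
        print(nm,mm.sum(),W[mm].mean(0), (W[mm].max(0)+W[mm].min(0))/2)
    x0,x1,y0,y1=(335,380,212,255) if n=="top" else (195,245,245,290)
    sub=np.zeros_like(g,bool);sub[y0:y1,x0:x1]=1
    mm=sub&(W[...,2]>.075)&(W[...,2]<.095); P=W[mm]; print("grip top",mm.sum(),P.mean(0),cv2.minAreaRect((P[:,:2]*1000).astype(np.float32)))
    mm=sub&(W[...,2]>.017)&(W[...,2]<.027); P=W[mm]; print("stand top",mm.sum(),P.mean(0),cv2.minAreaRect((P[:,:2]*1000).astype(np.float32)))
E
```

```text
top blob [224 202   4   3  10] [225.3 202.8] [[0.63285576 0.17915358 0.038     ]]
top blob [234 203   2   2   2] [234.5 203.5] [[0.63058944 0.15347096 0.038     ]]
top blob [237 202   1   1   1] [237. 202.] [[0.63467449 0.14648258 0.038     ]]
top blob [239 203   1   1   1] [239. 203.] [[0.63182544 0.140924   0.038     ]]
top blob [258 202   4   4  12] [259.75       203.33333333] [[0.63020257 0.08328407 0.038     ]]
top blob [230 206   2   2   2] [230.5 206.5] [[0.6223845  0.16466515 0.038     ]]
top blob [229 209  11  22  30] [232.43333333 218.16666667] [[0.58994226 0.15942591 0.038     ]]
top blob [241 209   2   1   2] [241.5 209. ] [[0.61508018 0.13405491 0.038     ]]
top blob [252 208   1   1   1] [252. 208.] [[0.61751467 0.10487026 0.038     ]]
top blob [227 210   1   1   1] [227. 210.] [[0.61277293 0.17447547 0.038     ]]
top blob [245 210   2   1   2] [245.5 210. ] [[0.61217813 0.12295258 0.038     ]]
top blob [254 210   2   2   2] [254.5 210.5] [[0.61050684 0.09798521 0.038     ]]
top blob [258 211   2   3   3] [258.33333333 212.        ] [[0.60623296 0.08739372 0.038     ]]

[... 2139 characters left out ...]
14627999 0.038     ]]
scene blob [285 183  33  12 123] [300.37398374 190.66666667] [[0.60112927 0.10376056 0.038     ]]
scene blob [285 192   3   3   6] [285.66666667 193.33333333] [[0.5728035 0.0766558 0.038    ]]
scene blob [316 193   2   2   3] [316.66666667 193.66666667] [[0.64200776 0.115928   0.038     ]]
rim 447 [0.58631026 0.13608609 0.04276083] [0.58538545 0.13860499 0.04292075]
grip top 157 [ 0.5467559  -0.18587219  0.08407505] ((545.0784912109375, -184.56619262695312), (42.935218811035156, 14.566320419311523), 16.02557945251465)
stand top 353 [ 0.54940657 -0.18939339  0.02123427] ((543.8810424804688, -184.50173950195312), (78.49258422851562, 43.30124282836914), 17.816524505615234)
```

Run:
```python
from h import *
H={'top':[(237.98,214.5),(243.7,225.5)],'scene':[(295.3,179.4),(308,180.2)]}
ctr={'top':(240.8,220.1),'scene':(301.5,179.9)}
for n in H:
    p=np.load(f"/tmp/{n}0.npz")['p']; g=cv2.cvtColor(p,cv2.COLOR_BGR2GRAY).astype(float)
    big=cv2.resize(g,None,fx=8,fy=8,interpolation=cv2.INTER_CUBIC)
    Q=[]
    for u,v in H[n]:
        for it in range(4):
            vv,uu=np.mgrid[:big.shape[0],:big.shape[1]]; U=(uu+.5)/8-.5;V=(vv+.5)/8-.5
            m=((U-u)**2+(V-v)**2)<2.2**2
            if n=='scene': m=((U-u)**2+(V-v)**2)<1.8**2
            w=np.clip(np.percentile(big[m],65)-big[m],0,None)
            u,v=(U[m]*w).sum()/w.sum(),(V[m]*w).sum()/w.sum()
        Q.append((u,v))
    P=onplane(n,Q,.038);d=P[0]-P[1]
    print(n,np.round(Q,2),P.round(4),'mid',P.mean(0),'len',np.linalg.norm(d),'ang',np.degrees(np.arctan2(d[1],d[0]))%180)
s=arm.get_state();Rm=R.from_quat(s['tcp_rot']).as_matrix();print(Rm.round(4))
# rim circle fit from depth
for n in H:
    f=np.load(f"/tmp/{n}0.npz");W=world_from_depth(n,f['d'])
    m=(abs(W[...,0]-.585)<.06)&(abs(W[...,1]-.137)<.06)&(abs(W[...,2]-.043)<.003)
    (c,r)=cv2.minEnclosingCircle((W[m][:,:2]*1000).astype(np.float32));print(n,c,r)
    m=(abs(W[...,0]-.585)<.1)&(abs(W[...,1]-.137)<.1)&(abs(W[...,2]-.010)<.004)
    print(cv2.minAreaRect((W[m][:,:2]*1000).astype(np.float32)))
    m=(abs(W[...,0]-.61)<.35)&(abs(W[...,1]+.03)<.35)&(W[...,2]>.03)
    for q in ('dummy',):
        nl,lab,st,ce=cv2.connectedComponentsWithStats(m.astype(np.uint8))
        for i in range(1,nl):
            if st[i,4]>15: k=lab==i; print(' tall',W[k].mean(0).round(3),W[k][:,2].max().round(3))
```

```text
top [[237.81 214.7 ]
 [243.6  225.44]] [[0.5994 0.1444 0.038 ]
 [0.5695 0.1285 0.038 ]] mid [0.58443808 0.13645204 0.038     ] len 0.03387580897172217 ang 28.045683298499185
scene [[295.03 179.43]
 [307.75 179.92]] [[0.5705 0.1314 0.038 ]
 [0.6003 0.1469 0.038 ]] mid [0.58538578 0.13912682 0.038     ] len 0.0336438423686997 ang 27.394754961749072
[[-9.511e-01 -4.000e-04  3.087e-01]
 [-3.087e-01  2.100e-03 -9.511e-01]
 [-3.000e-04 -1.000e+00 -2.200e-03]]
top (585.0546875, 135.84567260742188) 46.11600875854492
((583.05224609375, 136.77023315429688), (188.7576446533203, 187.6826629638672), 89.71124267578125)
 tall [0.843 0.23  0.138] 1.152
 tall [ 0.86  -0.055  0.052] 1.152
 tall [ 0.744 -0.183  0.094] 1.152
 tall [0.657 0.005 0.05 ] 1.152
 tall [0.585 0.135 0.044] 1.152
 tall [ 0.544 -0.182  0.067] 0.093
scene (585.3158569335938, 139.0150909423828) 47.397342681884766
((585.6903076171875, 137.55177307128906), (121.33708190917969, 120.12132263183594), 88.21267700195312)
 tall [0.859 0.201 0.124] 0.155
 tall [0.587 0.136 0.04 ] 0.047
 tall [0.659 0.006 0.037] 0.04
 tall [ 0.862 -0.057  0.043] 0.053
 tall [ 0.548 -0.187  0.062] 0.09
 tall [ 0.757 -0.198  0.075] 0.112
```

apply_moves:
  rows:
    - [[-0.06, 0.01, -0.04, 0, 0.026, 0, 0.05], [-0.12, 0.02, -0.08, 0, 0.026, 0, 0.05], [-0.18, 0.03, -0.125, 0, 0.026, 0, 0.05], [-0.23, 0.04, -0.165, 0, 0.026, 0, 0.05], [-0.28, 0.05, -0.2, 0, 0.026, 0, 0.05], [-0.33, 0.06, -0.235, 0, 0.026, 0, 0.05], [-0.38, 0.065, -0.27, 0, 0.026, 0, 0.05], [-0.42, 0.07, -0.3, 0, 0.026, 0, 0.05], [-0.45, 0.07, -0.32, 0, 0.026, 0, 0.05], [-0.46, 0.07, -0.33, 0, 0.026, 0, 0.05], [-0.46, 0.07, -0.33, 0, 0.026, 0, 0.05], [-0.46, 0.07, -0.33, 0, 0.026, 0, 0.05], [-0.46, 0.07, -0.33, 0, 0.026, 0, 0.05], [-0.46, 0.07, -0.33, 0, 0.026, 0, 0.05]]

```text
t: 1.85
tool_pos: [0.5436, -0.1872, 0.1724]
tcp_rot: [0.101, -0.7, 0.7, -0.101]
contact_force: [1.0, -0.4, -1.0]
opening: 0.0497
```

```bash
cat >> h.py <<'E'
def st():
    s=arm.get_state();Rm=R.from_quat(s['tcp_rot']).as_matrix()
    print('t',s['t'],'pos',s['tool_pos'].round(4),'yaw x',round(np.degrees(np.arctan2(Rm[1,0],Rm[0,0]))%180,2),'ydir',Rm[:,1].round(4),'F',s['contact_force'].round(2),'M',s['moment'].round(3),'op',round(s['opening'],4),'q',s['joint_pos'].round(2))
    return s,Rm
def delta(target):
    s,Rm=st(); print('tool delta',(Rm.T@(np.array(target)-s['tool_pos'])).round(4))
E
python3 - <<'E'
from h import *
delta([.5437,-.185,.060])
p,d=optics.snapshot("scene");np.savez("/tmp/scene1.npz",p=p,d=d)
cv2.imwrite("pics/s1.png",cv2.resize(p[180:300,150:290],(700,600),interpolation=cv2.INTER_CUBIC))
E
```

```text
t 1.85 pos [ 0.5436 -0.1872  0.1724] yaw x 16.39 ydir [ 1.e-04 -2.e-04 -1.e+00] F [ 0.99 -0.38 -1.03] M [ 0.041 -0.007  0.022] op 0.0497 q [-0.51  0.14  1.89 -0.    1.12  0.78]
tool delta [-0.0007  0.1124 -0.0021]
```

View pics/s1.png

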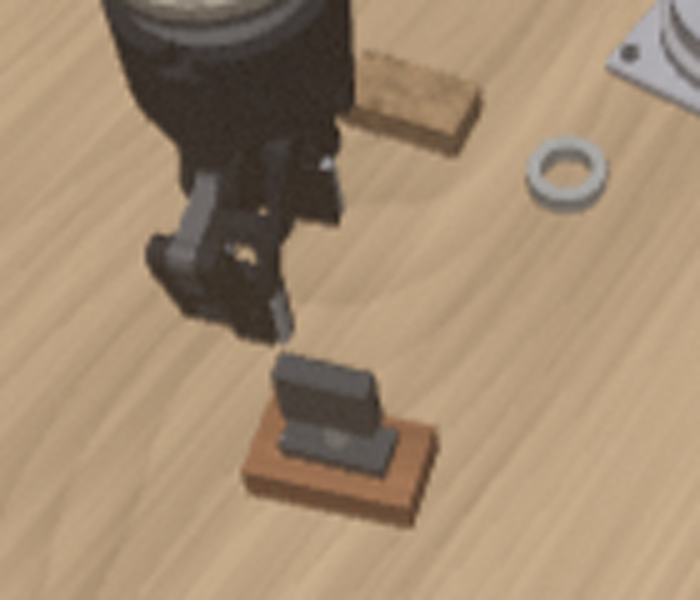

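apply_moves:
  rows:
    - [[-0.0007, 0.04, -0.002, 0, 0, 0, 0.05], [-0.0007, 0.08, -0.002, 0, 0, 0, 0.05], [-0.0007, 0.1, -0.002, 0, 0, 0, 0.05], [-0.0007, 0.112, -0.002, 0, 0, 0, 0.05], [-0.0007, 0.112, -0.002, 0, 0, 0, 0.05], [-0.0007, 0.112, -0.002, 0, 0, 0, 0.03], [-0.0007, 0.112, -0.002, 0, 0, 0, 0.02], [-0.0007, 0.112, -0.002, 0, 0, 0, 0.01], [-0.0007, 0.112, -0.002, 0, 0, 0, 0.005], [-0.0007, 0.112, -0.002, 0, 0, 0, 0.0], [-0.0007, 0.112, -0.002, 0, 0, 0, 0.0], [-0.0007, 0.112, -0.002, 0, 0, 0, 0.0]]
  squeeze: 40

```text
t: 3.4
tool_pos: [0.545, -0.1844, 0.0615]
tcp_rot: [0.101, -0.699, 0.7, -0.102]
contact_force: [-0.1, 0.4, 4.9]
opening: 0.0137
```

Run:
```python
from h import *
delta([.5437,-.185,.060])
```

```text
t 3.4 pos [ 0.545  -0.1844  0.0615] yaw x 16.5 ydir [ 1.7e-03 -8.0e-04 -1.0e+00] F [-0.06  0.36  4.95] M [ 0.112  0.122 -0.004] op 0.0137 q [-0.5   0.29  1.94  0.    0.91  0.78]
tool delta [0.0014 0.0015 0.0003]
```

apply_moves:
  rows:
    - [[0, -0.01, 0, 0, 0, 0, 0.0], [0, -0.03, 0, 0, 0, 0, 0.0], [0, -0.06, 0, 0, 0, 0, 0.0], [0, -0.09, 0, 0, 0, 0, 0.0], [-0.01, -0.11, -0.02, 0, -0.02, 0, 0.0], [-0.025, -0.12, -0.06, 0, -0.05, 0, 0.0], [-0.045, -0.12, -0.1, 0, -0.08, 0, 0.0], [-0.065, -0.12, -0.145, 0, -0.1, 0, 0.0], [-0.085, -0.12, -0.19, 0, -0.13, 0, 0.0], [-0.1, -0.12, -0.23, 0, -0.16, 0, 0.0], [-0.118, -0.12, -0.27, 0, -0.18, 0, 0.0], [-0.127, -0.12, -0.29, 0, -0.195, 0, 0.0], [-0.13, -0.12, -0.297, 0, -0.195, 0, 0.0], [-0.13, -0.12, -0.297, 0, -0.195, 0, 0.0], [-0.13, -0.12, -0.297, 0, -0.195, 0, 0.0]]
  squeeze: 80

```text
t: 5.28
tool_pos: [0.5845, 0.1364, 0.1803]
tcp_rot: [0.169, -0.687, 0.687, -0.168]
contact_force: [-0.0, -0.3, -1.1]
opening: 0.0131
```

Run:
```python
from h import *
delta([.585,.1375,.18])
p,d=optics.snapshot("scene");np.savez("/tmp/scene2.npz",p=p,d=d)
cv2.imwrite("pics/s2.png",cv2.resize(p[100:220,230:370],(700,600),interpolation=cv2.INTER_CUBIC))
p,d=optics.snapshot("top");np.savez("/tmp/top2.npz",p=p,d=d)
cv2.imwrite("pics/t2.png",cv2.resize(p[160:280,170:310],(700,600),interpolation=cv2.INTER_CUBIC))
```

```text
t 5.275 pos [0.5845 0.1364 0.1803] yaw x 27.58 ydir [-3.e-04 -5.e-04 -1.e+00] F [-0.05 -0.26 -1.11] M [ 0.046 -0.076 -0.042] op 0.0131 q [ 0.06  0.18  1.82 -0.    1.14  1.15]
tool delta [-0.0009  0.0003 -0.0007]
```

View pics/s2.png

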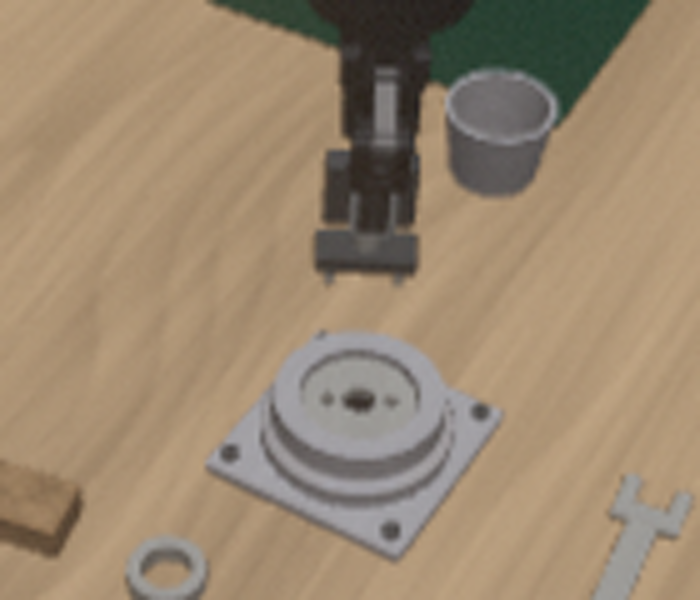

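Run:
```python
from h import *
s,Rm=st(); x=Rm[:,0]; c=s['tool_pos']-[0,0,.0545]
for P in (c-.017*x,c+.017*x,c):
    q=proj("scene",P)[0]; print('pred tip',q,'crop',((q-[230,100]+.5)*5-.5).round(1))
# crossbar corners
z=Rm[:,2]
for a in(-1,1):
  for b in(-1,1):
    q=proj("scene",c+[0,0,.015]+.025*a*x+.011*b*z)[0];print('bar',a,b,((q-[230,100]+.5)*5-.5).round(1))
p=np.load("/tmp/scene2.npz")['p']
cv2.imwrite("pics/s2z.png",cv2.resize(p[138:166,284:324],(800,560),interpolation=cv2.INTER_CUBIC))
# shift sensitivity
print(proj("scene",c+.001*x)-proj("scene",c),proj("scene",c+.001*z)-proj("scene",c))
```

```text
t 5.375 pos [0.5846 0.1365 0.1803] yaw x 27.57 ydir [-2.e-04 -2.e-04 -1.e+00] F [-0.55 -0.   -2.78] M [ 0.011 -0.031 -0.024] op 0.0128 q [ 0.06  0.18  1.82 -0.    1.14  1.15]
pred tip [309.41038557 156.30441286] crop [399.1 283.5]
pred tip [295.60422459 155.80964272] crop [330. 281.]
pred tip [302.50508084 156.05711867] crop [364.5 282.3]
bar -1 -1 [417.4 246.2]
bar -1 1 [418.  277.5]
bar 1 -1 [315.3 242.6]
bar 1 1 [314.4 273.8]
[[-0.40605438 -0.01455233]] [[-0.00143558  0.28357491]]
```

View pics/s2z.png

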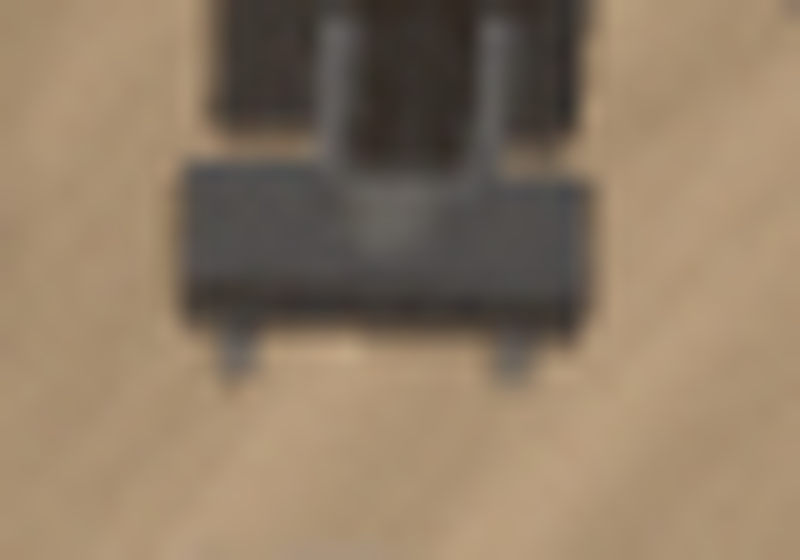

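View pics/t2.png

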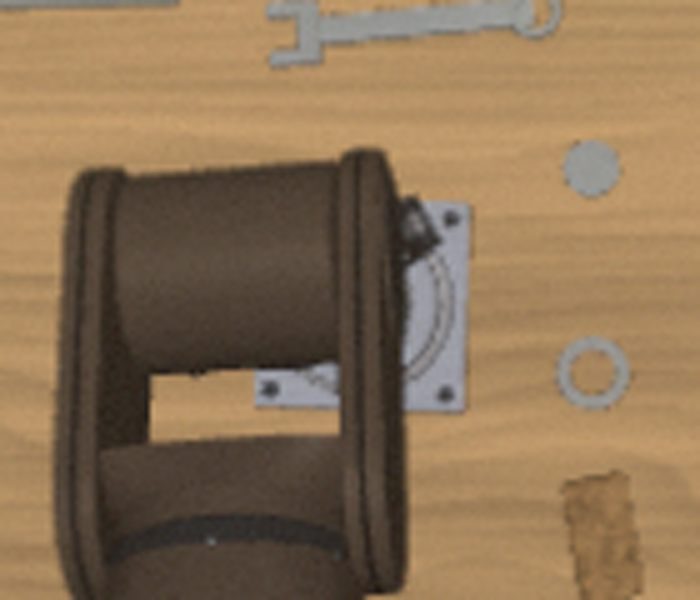

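apply_moves:
  rows:
    - [[-0.001, 0.02, -0.001, 0, 0, 0, 0.0], [-0.001, 0.04, -0.001, 0, 0, 0, 0.0], [-0.001, 0.06, -0.001, 0, 0, 0, 0.0], [-0.001, 0.075, -0.001, 0, 0, 0, 0.0], [-0.001, 0.082, -0.001, 0, 0, 0, 0.0], [-0.001, 0.082, -0.001, 0, 0, 0, 0.0], [-0.001, 0.082, -0.001, 0, 0, 0, 0.0], [-0.001, 0.082, -0.001, 0, 0, 0, 0.0]]

```text
t: 6.38
tool_pos: [0.5856, 0.1391, 0.0993]
tcp_rot: [0.168, -0.686, 0.687, -0.17]
contact_force: [-0.3, 0.3, -1.7]
opening: 0.0128
```

Run:
```python
from h import *
delta([.585,.138,.0925])
s,Rm=st()
p,d=optics.snapshot("scene")
cv2.imwrite("pics/s3.png",cv2.resize(p[150:206,262:342],(800,560),interpolation=cv2.INTER_CUBIC))
```

```text
t 6.375 pos [0.5856 0.1391 0.0993] yaw x 27.67 ydir [ 1.8e-03  1.0e-04 -1.0e+00] F [-0.35  0.28 -1.7 ] M [ 0.013  0.006 -0.033] op 0.0128 q [ 0.06  0.28  1.86 -0.    0.99  1.15]
tool delta [0.001  0.0068 0.0007]
t 6.375 pos [0.5856 0.1391 0.0993] yaw x 27.67 ydir [ 1.8e-03  1.0e-04 -1.0e+00] F [-0.35  0.28 -1.7 ] M [ 0.013  0.006 -0.033] op 0.0128 q [ 0.06  0.28  1.86 -0.    0.99  1.15]
```

View pics/s3.png

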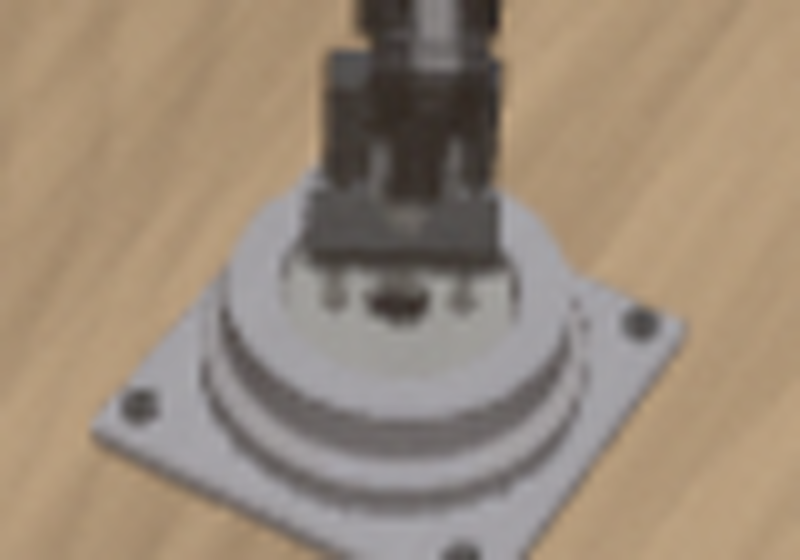

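apply_moves:
  rows:
    - [[0, 0.002, 0, 0, 0, 0, 0.0], [0, 0.004, 0, 0, 0, 0, 0.0], [0, 0.005, 0, 0, 0, 0, 0.0], [0, 0.006, 0, 0, 0, 0, 0.0], [0, 0.007, 0, 0, 0, 0, 0.0], [0, 0.007, 0, 0, 0, 0, 0.0], [0, 0.007, 0, 0, 0, 0, 0.0]]

```text
t: 7.3
tool_pos: [0.585, 0.139, 0.0914]
tcp_rot: [0.169, -0.687, 0.687, -0.169]
contact_force: [-0.8, 0.5, -1.5]
opening: 0.0129
```

Run:
```python
from h import *
st()
```

```text
t 7.3 pos [0.585  0.139  0.0914] yaw x 27.66 ydir [ 1.e-04  0.e+00 -1.e+00] F [-0.76  0.48 -1.47] M [ 0.06  -0.01   0.018] op 0.0129 q [ 0.06  0.29  1.87 -0.    0.98  1.15]
```

apply_moves:
  rows:
    - [[0, 0.001, 0, 0, 0, 0, 0.0], [0, 0.002, 0, 0, 0, 0, 0.0], [0, 0.0025, 0, 0, 0, 0, 0.0], [0, 0.003, 0, 0, 0, 0, 0.0], [0, 0.003, 0, 0, 0, 0, 0.0]]

```text
t: 7.92
tool_pos: [0.5849, 0.139, 0.0883]
tcp_rot: [-0.169, 0.687, -0.687, 0.169]
contact_force: [-0.4, 0.4, -1.8]
opening: 0.0129
```

Run:
```python
from h import *
st()
```

```text
t 7.925 pos [0.5849 0.139  0.0883] yaw x 27.66 ydir [-1.e-04  0.e+00 -1.e+00] F [-0.4   0.43 -1.76] M [-0.023  0.017  0.016] op 0.0129 q [0.06 0.3  1.87 0.   0.98 1.15]
```

apply_moves:
  rows:
    - [[0, 0.0007, 0, 0, 0, 0, 0.0], [0, 0.0015, 0, 0, 0, 0, 0.0], [0, 0.0015, 0, 0, 0, 0, 0.0], [0, 0.0015, 0, 0, 0, 0, 0.0]]

```text
t: 8.43
tool_pos: [0.585, 0.139, 0.0869]
tcp_rot: [0.169, -0.687, 0.687, -0.169]
contact_force: [0.2, -0.7, -2.0]
opening: 0.0132
```

Run:
```python
from h import *
st()
p,d=optics.snapshot("scene")
cv2.imwrite("pics/s4.png",cv2.resize(p[150:206,262:342],(800,560),interpolation=cv2.INTER_CUBIC))
st()
```

```text
t 8.425 pos [0.585  0.139  0.0869] yaw x 27.66 ydir [ 1.e-04  0.e+00 -1.e+00] F [ 0.16 -0.71 -2.02] M [-0.027 -0.022  0.024] op 0.0132 q [0.06 0.3  1.87 0.   0.97 1.15]
t 8.475 pos [0.585  0.139  0.0869] yaw x 27.67 ydir [ 1.e-04  0.e+00 -1.e+00] F [ 0.4 -0.3 -1.5] M [0.015 0.006 0.027] op 0.0127 q [0.06 0.3  1.87 0.   0.97 1.15]
```

View pics/s4.png

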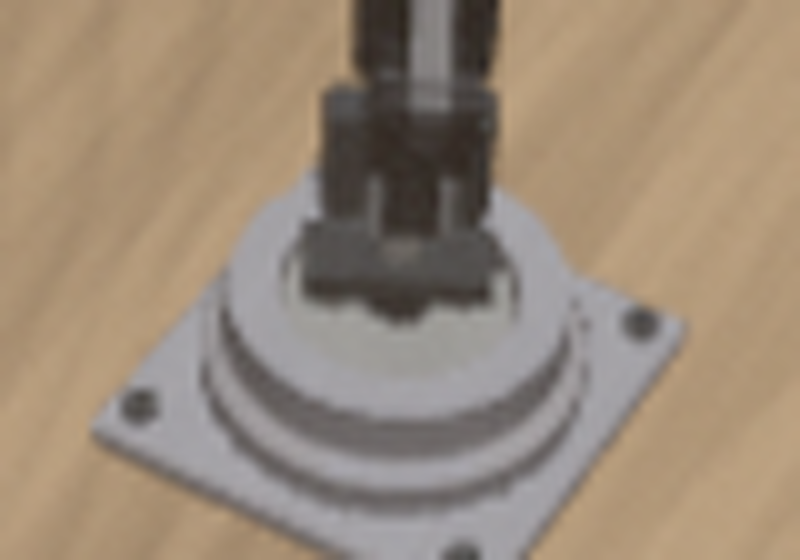

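The bar now sits low over the ring with both pins in the holes and no contact force. Next I turn clockwise slowly.

apply_moves:
  rows:
    - [[0, 0, 0, 0, 0.02, 0, 0.0], [0, 0, 0, 0, 0.04, 0, 0.0], [0, 0, 0, 0, 0.06, 0, 0.0], [0, 0, 0, 0, 0.08, 0, 0.0], [0, 0, 0, 0, 0.1, 0, 0.0], [0, 0, 0, 0, 0.12, 0, 0.0], [0, 0, 0, 0, 0.14, 0, 0.0], [0, 0, 0, 0, 0.16, 0, 0.0], [0, 0, 0, 0, 0.18, 0, 0.0], [0, 0, 0, 0, 0.18, 0, 0.0]]

```text
t: 9.72
tool_pos: [0.5849, 0.1391, 0.0868]
tcp_rot: [-0.107, 0.699, -0.699, 0.106]
contact_force: [-0.5, 2.6, -0.7]
opening: 0.0128
```

Run:
```python
from h import *
st()
```

```text
t 9.725 pos [0.5849 0.1391 0.0868] yaw x 17.32 ydir [-2.e-04  3.e-04 -1.e+00] F [-0.54  2.56 -0.7 ] M [0.564 0.17  0.109] op 0.0128 q [0.06 0.3  1.87 0.   0.97 1.33]
```

apply_moves:
  rows:
    - [[0, 0, 0, 0, 0.02, 0, 0.0], [0, 0, 0, 0, 0.04, 0, 0.0], [0, 0, 0, 0, 0.06, 0, 0.0], [0, 0, 0, 0, 0.08, 0, 0.0], [0, 0, 0, 0, 0.1, 0, 0.0], [0, 0, 0, 0, 0.1, 0, 0.0]]

```text
t: 10.48
tool_pos: [0.5849, 0.139, 0.0868]
tcp_rot: [-0.071, 0.704, -0.703, 0.071]
contact_force: [-1.9, 2.7, -0.6]
opening: 0.0128
```

Run:
```python
from h import *
st()
p,d=optics.snapshot("scene")
cv2.imwrite("pics/s5.png",cv2.resize(p[150:206,262:342],(800,560),interpolation=cv2.INTER_CUBIC))
st()
```

```text
t 10.475 pos [0.5849 0.139  0.0868] yaw x 11.59 ydir [-1.e-04  1.e-04 -1.e+00] F [-1.89  2.67 -0.6 ] M [0.616 0.195 0.151] op 0.0128 q [0.06 0.3  1.87 0.   0.97 1.43]
t 10.525 pos [0.5849 0.1391 0.0869] yaw x 11.6 ydir [-0.e+00  1.e-04 -1.e+00] F [-0.52  2.98 -0.75] M [0.669 0.109 0.106] op 0.0131 q [0.06 0.3  1.87 0.   0.97 1.43]
```

View pics/s5.png

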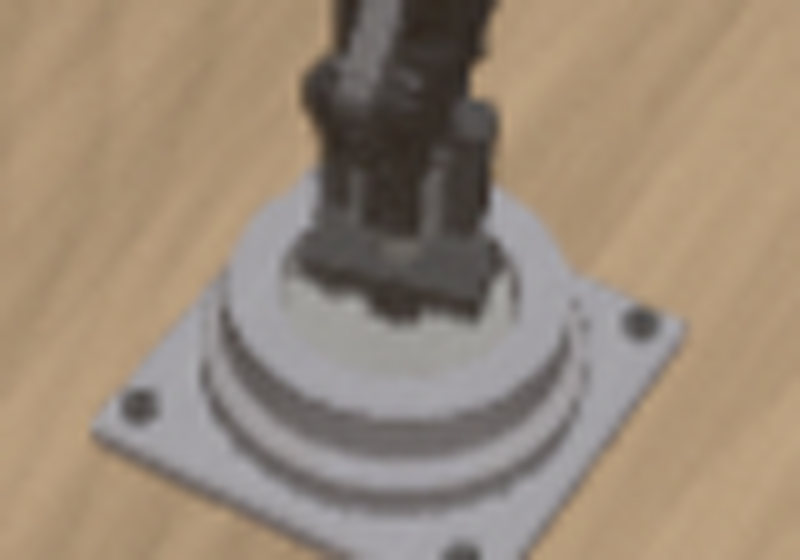

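apply_moves:
  rows:
    - [[0, 0, 0, 0, 0.02, 0, 0.0], [0, 0, 0, 0, 0.04, 0, 0.0], [0, 0, 0, 0, 0.06, 0, 0.0], [0, 0, 0, 0, 0.08, 0, 0.0], [0, 0, 0, 0, 0.1, 0, 0.0], [0, 0, 0, 0, 0.12, 0, 0.0]]

```text
t: 11.28
tool_pos: [0.5849, 0.139, 0.0869]
tcp_rot: [0.029, -0.707, 0.707, -0.029]
contact_force: [-0.7, 3.2, -0.5]
opening: 0.0134
```

Run:
```python
from h import *
st()
```

```text
t 11.275 pos [0.5849 0.139  0.0869] yaw x 4.67 ydir [-0. -0. -1.] F [-0.72  3.19 -0.46] M [0.637 0.151 0.252] op 0.0134 q [ 0.06  0.3   1.87 -0.    0.97  1.55]
```

apply_moves:
  rows:
    - [[0, 0, 0, 0, 0.015, 0, 0.0], [0, 0, 0, 0, 0.03, 0, 0.0], [0, 0, 0, 0, 0.045, 0, 0.0], [0, 0, 0, 0, 0.06, 0, 0.0]]

```text
t: 11.78
tool_pos: [0.5849, 0.1389, 0.0868]
tcp_rot: [0.008, -0.707, 0.707, -0.008]
contact_force: [-0.5, 2.4, -0.2]
opening: 0.013
```

Run:
```python
from h import *
st()
```

```text
t 11.775 pos [0.5849 0.1389 0.0868] yaw x 1.25 ydir [-1.e-04 -1.e-04 -1.e+00] F [-0.46  2.36 -0.24] M [0.527 0.265 0.238] op 0.013 q [ 0.06  0.3   1.87 -0.    0.97  1.61]
```

apply_moves:
  rows:
    - [[0, 0, 0, 0, 0.015, 0, 0.0], [0, 0, 0, 0, 0.03, 0, 0.0], [0, 0, 0, 0, 0.045, 0, 0.0], [0, 0, 0, 0, 0.06, 0, 0.0]]

```text
t: 12.28
tool_pos: [0.5849, 0.139, 0.0868]
tcp_rot: [-0.013, -0.707, 0.707, 0.013]
contact_force: [-0.6, 2.4, -0.5]
opening: 0.013
```

Run:
```python
from h import *
st()
```

```text
t 12.275 pos [0.5849 0.139  0.0868] yaw x 177.82 ydir [-0.e+00 -1.e-04 -1.e+00] F [-0.64  2.44 -0.47] M [0.505 0.265 0.208] op 0.013 q [ 0.06  0.3   1.87 -0.    0.97  1.67]
```

Still at the running torque of about 0.2 N m, so I continue.

apply_moves:
  rows:
    - [[0, 0, 0, 0, 0.015, 0, 0.0], [0, 0, 0, 0, 0.03, 0, 0.0], [0, 0, 0, 0, 0.045, 0, 0.0], [0, 0, 0, 0, 0.055, 0, 0.0]]

```text
t: 12.78
tool_pos: [0.5849, 0.1389, 0.0868]
tcp_rot: [-0.033, -0.706, 0.706, 0.033]
contact_force: [-1.3, 0.4, -0.9]
opening: 0.0132
```

Run:
```python
from h import *
st()
```

```text
t 12.775 pos [0.5849 0.1389 0.0868] yaw x 174.68 ydir [-0.e+00 -2.e-04 -1.e+00] F [-1.31  0.39 -0.92] M [0.349 0.291 0.258] op 0.0132 q [ 0.06  0.3   1.87 -0.    0.97  1.73]
```

apply_moves:
  rows:
    - [[0, 0, 0, 0, 0.01, 0, 0.0], [0, 0, 0, 0, 0.02, 0, 0.0], [0, 0, 0, 0, 0.03, 0, 0.0], [0, 0, 0, 0, 0.04, 0, 0.0]]

```text
t: 13.28
tool_pos: [0.5849, 0.1389, 0.0868]
tcp_rot: [-0.047, -0.705, 0.706, 0.047]
contact_force: [-1.4, 1.0, -0.9]
opening: 0.0129
```

Run:
```python
from h import *
st()
```

```text
t 13.275 pos [0.5849 0.1389 0.0868] yaw x 172.39 ydir [-1.e-04 -2.e-04 -1.e+00] F [-1.36  0.96 -0.87] M [0.322 0.265 0.214] op 0.0129 q [ 0.06  0.3   1.87 -0.    0.97  1.77]
```

apply_moves:
  rows:
    - [[0, 0, 0, 0, 0.01, 0, 0.0], [0, 0, 0, 0, 0.02, 0, 0.0], [0, 0, 0, 0, 0.03, 0, 0.0], [0, 0, 0, 0, 0.04, 0, 0.0]]

```text
t: 13.78
tool_pos: [0.5849, 0.1389, 0.0868]
tcp_rot: [-0.061, -0.704, 0.705, 0.061]
contact_force: [-2.0, 1.1, -0.5]
opening: 0.0131
```

Run:
```python
from h import *
st()
```

```text
t 13.775 pos [0.5849 0.1389 0.0868] yaw x 170.14 ydir [-1.e-04 -3.e-04 -1.e+00] F [-2.01  1.07 -0.48] M [0.236 0.296 0.48 ] op 0.0131 q [ 0.06  0.3   1.87 -0.    0.97  1.81]
```

Run:
```python
from h import *
p,d=optics.snapshot("scene")
st()
optics.snapshot("scene")
st()
cv2.imwrite("pics/s6.png",cv2.resize(p[150:206,262:342],(800,560),interpolation=cv2.INTER_CUBIC))
```

```text
t 13.825 pos [0.5849 0.1389 0.0868] yaw x 170.13 ydir [-0.e+00 -4.e-04 -1.e+00] F [-2.32  0.98 -0.51] M [0.186 0.34  0.443] op 0.0131 q [ 0.06  0.3   1.87 -0.    0.97  1.81]
t 13.875 pos [0.5849 0.139  0.0868] yaw x 170.16 ydir [-1.e-04 -3.e-04 -1.e+00] F [-0.66  0.34  0.03] M [0.151 0.385 0.394] op 0.013 q [ 0.06  0.3   1.87 -0.    0.97  1.81]
```

View pics/s6.png

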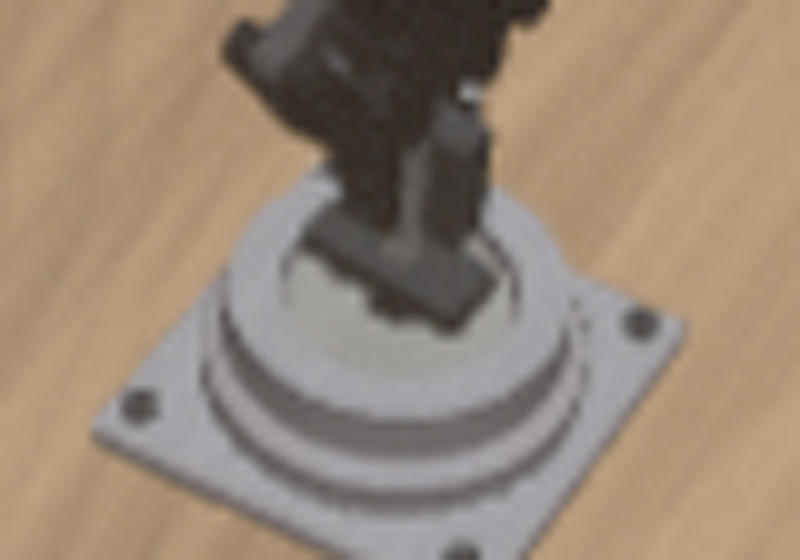

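apply_moves:
  rows:
    - [[0, 0, 0, 0, -0.02, 0, 0.0], [0, 0, 0, 0, -0.04, 0, 0.0], [0, 0, 0, 0, -0.06, 0, 0.0], [0, 0, 0, 0, -0.06, 0, 0.0], [0, 0, 0, 0, -0.06, 0, 0.0]]

```text
t: 14.5
tool_pos: [0.585, 0.1389, 0.0868]
tcp_rot: [-0.04, -0.706, 0.706, 0.04]
contact_force: [-0.8, 0.5, -1.4]
opening: 0.0131
```

Run:
```python
from h import *
st()
```

```text
t 14.5 pos [0.585  0.1389 0.0868] yaw x 173.56 ydir [ 3.e-04 -0.e+00 -1.e+00] F [-0.75  0.51 -1.43] M [ 0.014  0.024 -0.025] op 0.0131 q [ 0.06  0.3   1.87 -0.    0.97  1.75]
```

apply_moves:
  rows:
    - [[0, -0.003, 0, 0, 0, 0, 0.0], [0, -0.006, 0, 0, 0, 0, 0.0], [0, -0.01, 0, 0, 0, 0, 0.0], [0, -0.02, 0, 0, 0, 0, 0.0], [0, -0.04, 0, 0, 0, 0, 0.0], [0, -0.07, 0, 0, 0, 0, 0.0], [0, -0.095, 0, 0, 0, 0, 0.0], [0, -0.095, 0, 0, 0, 0, 0.0], [0, -0.095, 0, 0, 0, 0, 0.0]]

```text
t: 15.62
tool_pos: [0.5845, 0.139, 0.1815]
tcp_rot: [-0.039, -0.706, 0.706, 0.04]
contact_force: [0.3, -0.1, -2.1]
opening: 0.013
```

Run:
```python
from h import *
delta([.545,-.1844,.18])
p,d=optics.snapshot("scene")
cv2.imwrite("pics/s7.png",cv2.resize(p[130:206,262:342],(620,589),interpolation=cv2.INTER_CUBIC))
```

```text
t 15.625 pos [0.5845 0.139  0.1815] yaw x 173.57 ydir [-7.e-04 -0.e+00 -1.e+00] F [ 0.26 -0.13 -2.12] M [ 0.057 -0.058 -0.039] op 0.013 q [0.06 0.18 1.82 0.   1.14 1.75]
tool delta [0.003  0.0015 0.3258]
```

View pics/s7.png

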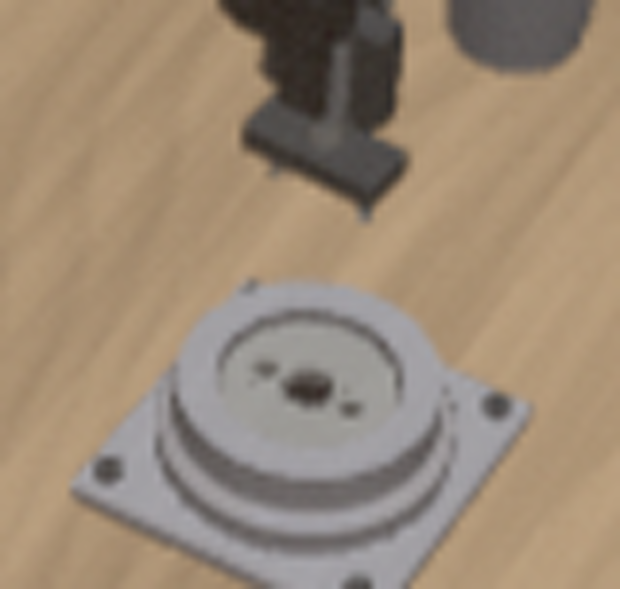

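apply_moves:
  rows:
    - [[0, 0, 0.02, 0, -0.03, 0, 0.0], [0, 0, 0.05, 0, -0.06, 0, 0.0], [0.001, 0, 0.09, 0, -0.1, 0, 0.0], [0.001, 0, 0.13, 0, -0.15, 0, 0.0], [0.001, 0, 0.17, 0, -0.2, 0, 0.0], [0.002, 0, 0.21, 0, -0.25, 0, 0.0], [0.002, 0, 0.25, 0, -0.3, 0, 0.0], [0.003, 0, 0.285, 0, -0.34, 0, 0.0], [0.003, 0, 0.31, 0, -0.37, 0, 0.0], [0.003, 0, 0.322, 0, -0.39, 0, 0.0], [0.003, 0, 0.326, 0, -0.4, 0, 0.0], [0.003, 0, 0.326, 0, -0.4, 0, 0.0], [0.003, 0, 0.326, 0, -0.4, 0, 0.0], [0.003, 0, 0.326, 0, -0.4, 0, 0.0]]

```text
t: 17.42
tool_pos: [0.5455, -0.184, 0.1818]
tcp_rot: [-0.102, 0.7, -0.7, 0.102]
contact_force: [0.6, -0.2, -2.2]
opening: 0.0129
```

Run:
```python
from h import *
delta([.545,-.1844,.062])
p,d=optics.snapshot("scene");np.savez("/tmp/scene8.npz",p=p,d=d)
cv2.imwrite("pics/s8.png",cv2.resize(p[195:295,165:275],(660,600),interpolation=cv2.INTER_CUBIC))
s,Rm=st(); x=Rm[:,0];z=Rm[:,2]; c=s['tool_pos']-[0,0,.0545]
f=lambda P:((proj("scene",P)[0]-[165,195]+.5)*6-.5).round(0)
print('tips',f(c-.017*x),f(c+.017*x))
for a in(-1,1):
  for b in(-1,1): print('bar bot',a,b,f(c+[0,0,.015]+.025*a*x+.011*b*z))
sc=np.array([.5437,-.185,.022]);X=np.array([np.cos(.288),np.sin(.288),0]);print('slot ends',f(sc-.023*X),f(sc+.023*X))
q,d2=optics.snapshot("top");np.savez("/tmp/top8.npz",p=q,d=d2)
cv2.imwrite("pics/t8.png",cv2.resize(q[192:248,212:272],(600,560),interpolation=cv2.INTER_CUBIC))
```

```text
t 17.425 pos [ 0.5455 -0.184   0.1818] yaw x 16.53 ydir [-1.e-04  1.e-04 -1.e+00] F [ 0.6  -0.15 -2.19] M [0.031 0.075 0.021] op 0.0129 q [-0.5   0.13  1.88  0.    1.14  0.78]
tool delta [0.0006 0.1198 0.0003]
t 17.475 pos [ 0.5456 -0.1841  0.1818] yaw x 16.53 ydir [ 1.e-04  0.e+00 -1.e+00] F [ 0.38  0.22 -1.8 ] M [-0.057 -0.009  0.025] op 0.0128 q [-0.5   0.13  1.88  0.    1.14  0.78]
tips [331. 306.] [236. 286.]
bar bot -1 -1 [360. 259.]
bar bot -1 1 [338. 314.]
bar bot 1 -1 [219. 230.]
bar bot 1 1 [195. 283.]
slot ends [256. 437.] [373. 463.]
```

View pics/s8.png

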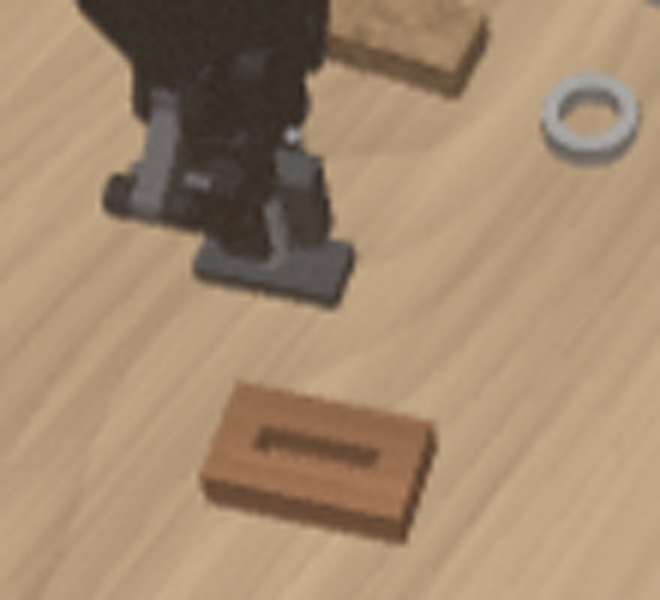

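View pics/t8.png

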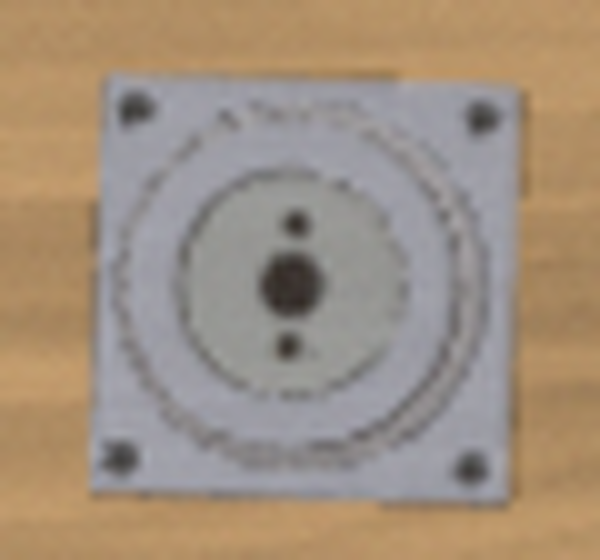

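Run:
```python
from h import *
t=np.load("/tmp/top8.npz")['p']
s=np.load("/tmp/scene8.npz")['p']
H={'top':[(212+296.5/10-.5,192+224.5/10-.5),(212+289.5/10-.5,192+346.5/10-.5)],'scene':[(262+265.5/7.75-.5,130+370.5/7.75-.5),(262+350.5/7.75-.5,130+409.5/7.75-.5)]}
for n,p in(("top",t),("scene",s)):
    g=cv2.cvtColor(p,cv2.COLOR_BGR2GRAY).astype(float)
    big=cv2.resize(g,None,fx=8,fy=8,interpolation=cv2.INTER_CUBIC)
    vv,uu=np.mgrid[:big.shape[0],:big.shape[1]]; U=(uu+.5)/8-.5;V=(vv+.5)/8-.5
    Q=[]
    for u,v in H[n]:
        for it in range(4):
            m=((U-u)**2+(V-v)**2)<(2.2 if n=='top' else 1.8)**2
            w=np.clip(np.percentile(big[m],65)-big[m],0,None)
            u,v=(U[m]*w).sum()/w.sum(),(V[m]*w).sum()/w.sum()
        Q.append((u,v))
    P=onplane(n,Q,.038);d=P[0]-P[1]
    print(n,P.mean(0),'len',np.linalg.norm(d),'ang',np.degrees(np.arctan2(d[1],d[0]))%180)
```

```text
top [0.58443251 0.13628281 0.038     ] len 0.033777357883533844 ang 175.78854411019705
scene [0.58515717 0.13885354 0.038     ] len 0.0335042847497268 ang 176.79413987857362
```

apply_moves:
  rows:
    - [[0, 0.03, 0, 0, 0, 0, 0.0], [0, 0.06, 0, 0, 0, 0, 0.0], [0, 0.085, 0, 0, 0, 0, 0.0], [0, 0.095, 0, 0, 0, 0, 0.0], [0, 0.1, 0, 0, 0, 0, 0.0], [0, 0.105, 0, 0, 0, 0, 0.0], [0, 0.105, 0, 0, 0, 0, 0.0], [0, 0.105, 0, 0, 0, 0, 0.0]]

```text
t: 18.52
tool_pos: [0.5459, -0.1848, 0.0776]
tcp_rot: [0.101, -0.7, 0.7, -0.102]
contact_force: [-0.1, 0.3, -2.1]
opening: 0.013
```

Run:
```python
from h import *
delta([.545,-.1844,.062])
p,d=optics.snapshot("scene")
cv2.imwrite("pics/s9.png",cv2.resize(p[195:295,165:275],(660,600),interpolation=cv2.INTER_CUBIC))
```

```text
t 18.525 pos [ 0.5459 -0.1848  0.0776] yaw x 16.49 ydir [ 1.1e-03 -6.0e-04 -1.0e+00] F [-0.11  0.26 -2.07] M [-0.011 -0.024 -0.005] op 0.013 q [-0.5   0.26  1.93  0.    0.94  0.78]
tool delta [ 0.0007  0.0156 -0.0007]
```

View pics/s9.png

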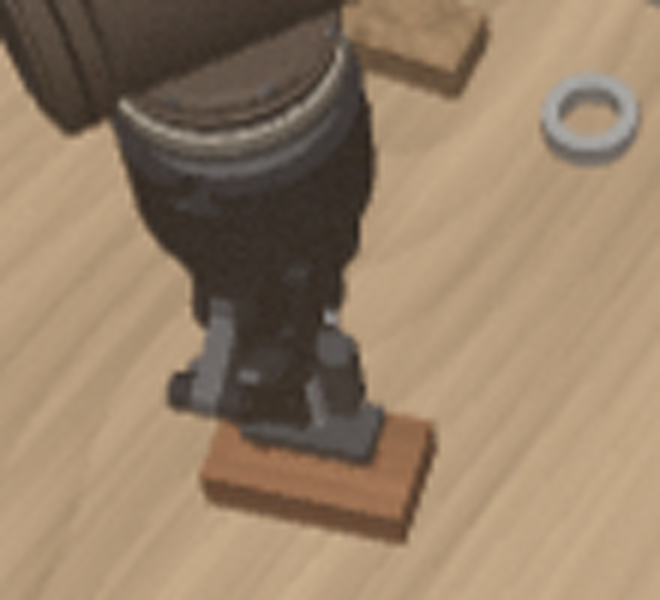

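apply_moves:
  rows:
    - [[0.0005, 0.002, 0, 0, 0, 0, 0.0], [0.0005, 0.004, 0, 0, 0, 0, 0.0], [0.0005, 0.006, 0, 0, 0, 0, 0.0], [0.0005, 0.008, 0, 0, 0, 0, 0.0], [0.0005, 0.008, 0, 0, 0, 0, 0.0]]

```text
t: 19.2
tool_pos: [0.5448, -0.1846, 0.0685]
tcp_rot: [-0.102, 0.7, -0.7, 0.101]
contact_force: [0.4, -0.6, -1.2]
opening: 0.0129
```

Run:
```python
from h import *
delta([.545,-.1844,.062])
```

```text
t 19.2 pos [ 0.5448 -0.1846  0.0685] yaw x 16.49 ydir [-6.e-04  3.e-04 -1.e+00] F [ 0.42 -0.57 -1.23] M [0.013 0.021 0.033] op 0.0129 q [-0.5   0.28  1.94 -0.    0.93  0.78]
tool delta [-0.0003  0.0065 -0.0002]
```

Pins are in the slot with no contact force, so I lower to the seat.

apply_moves:
  rows:
    - [[0, 0.002, 0, 0, 0, 0, 0.0], [0, 0.004, 0, 0, 0, 0, 0.0], [0, 0.006, 0, 0, 0, 0, 0.0], [0, 0.007, 0, 0, 0, 0, 0.0], [0, 0.007, 0, 0, 0, 0, 0.0]]

```text
t: 19.82
tool_pos: [0.545, -0.1848, 0.0618]
tcp_rot: [0.101, -0.7, 0.7, -0.101]
contact_force: [-0.4, 0.5, -1.3]
opening: 0.013
```

Run:
```python
from h import *
delta([.545,-.1844,.0615])
```

```text
t 19.825 pos [ 0.545  -0.1848  0.0618] yaw x 16.49 ydir [ 1.e-04 -0.e+00 -1.e+00] F [-0.37  0.46 -1.34] M [-0.011  0.045 -0.005] op 0.013 q [-0.5   0.29  1.94  0.    0.92  0.78]
tool delta [-0.0001  0.0003 -0.0003]
```

apply_moves:
  rows:
    - [[0, 0.001, 0, 0, 0, 0, 0.0], [0, 0.0015, 0, 0, 0, 0, 0.0], [0, 0.0015, 0, 0, 0, 0, 0.0], [0, 0.0015, 0, 0, 0, 0, 0.0]]

```text
t: 20.32
tool_pos: [0.5451, -0.1848, 0.0616]
tcp_rot: [-0.102, 0.7, -0.7, 0.101]
contact_force: [-3.0, 0.9, 5.4]
opening: 0.0132
```

Run:
```python
from h import *
st()
```

```text
t 20.325 pos [ 0.5451 -0.1848  0.0616] yaw x 16.5 ydir [-2.e-04 -0.e+00 -1.e+00] F [-2.97  0.92  5.38] M [0.294 0.515 0.009] op 0.0132 q [-0.5   0.29  1.94 -0.    0.92  0.78]
```

The bar is on the rest, with Fz changing from -1.3 to +5.4 N. I release slowly, then lift.

apply_moves:
  rows:
    - [[0, 0, 0, 0, 0, 0, 0.014], [0, 0, 0, 0, 0, 0, 0.018], [0, 0, 0, 0, 0, 0, 0.025], [0, 0, 0, 0, 0, 0, 0.035], [0, 0, 0, 0, 0, 0, 0.045], [0, 0, 0, 0, 0, 0, 0.05], [0, 0, 0, 0, 0, 0, 0.05], [0, -0.02, 0, 0, 0, 0, 0.05], [0, -0.05, 0, 0, 0, 0, 0.05], [0, -0.09, 0, 0, 0, 0, 0.05], [0, -0.13, 0, 0, 0, 0, 0.05], [0.03, -0.16, 0.05, 0, 0, 0, 0.05], [0.06, -0.17, 0.1, 0, 0, 0, 0.05], [0.06, -0.17, 0.14, 0, 0, 0, 0.05], [0.06, -0.17, 0.14, 0, 0, 0, 0.05], [0.06, -0.17, 0.14, 0, 0, 0, 0.05], [0.06, -0.17, 0.14, 0, 0, 0, 0.05]]
  squeeze: 30

```text
t: 22.45
tool_pos: [0.5272, -0.3347, 0.2306]
tcp_rot: [-0.102, 0.7, -0.7, 0.102]
contact_force: [0.3, 0.1, -0.3]
opening: 0.05
```

Run:
```python
from h import *
st()
for n,(x0,x1,y0,y1) in(("top",(335,380,212,255)),("scene",(195,245,245,290))):
    p,d=optics.snapshot(n);W=world_from_depth(n,d);cv2.imwrite(f"pics/{n}9.png",p)
    sub=np.zeros((420,560),bool);sub[y0:y1,x0:x1]=1
    for nm,a,b in(("grip",.075,.097),("stand",.017,.027)):
        P=W[sub&(W[...,2]>a)&(W[...,2]<b)]
        if len(P)>5: print(n,nm,len(P),P.mean(0).round(4),cv2.minAreaRect((P[:,:2]*1000).astype(np.float32)))
```

```text
t 22.45 pos [ 0.5272 -0.3347  0.2306] yaw x 16.57 ydir [-1.e-04  3.e-04 -1.e+00] F [ 0.3   0.09 -0.34] M [0.051 0.012 0.051] op 0.05 q [-0.73  0.19  1.72  0.    1.24  0.55]
top grip 95 [ 0.5443 -0.1859  0.0871] ((544.4840087890625, -186.16009521484375), (43.348289489746094, 14.432560920715332), 19.45309066772461)
top stand 240 [ 0.5418 -0.1821  0.0231] ((543.4171142578125, -185.87814331054688), (78.72462463378906, 43.460166931152344), 17.650075912475586)
scene grip 158 [ 0.5464 -0.1871  0.084 ] ((545.1572875976562, -185.4542236328125), (43.64686965942383, 15.483111381530762), 17.1444149017334)
scene stand 340 [ 0.5499 -0.1892  0.0211] ((543.658203125, -184.584716796875), (79.24691772460938, 43.26093292236328), 18.42740821838379)
```

View pics/scene9.png

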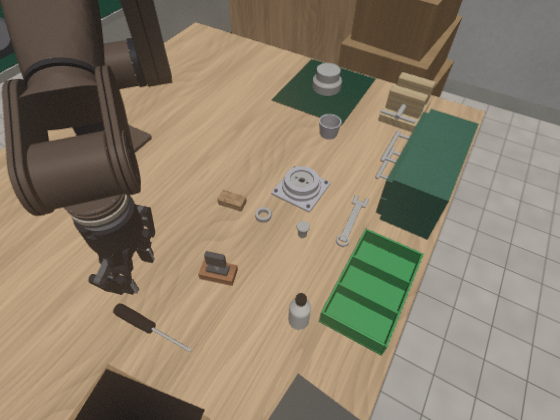

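The spanner stands upright in its rest near (217,266). Its top is at 0.087 m and it is about 1 to 2 mm from the middle. The other things are where they were.

```bash
python3 -c "
from plant import arm
print(arm.finish_job())"
```

```text
the job is handed in; nothing more can be done
None
```

I turned the ring clockwise to its stop with the spanner, put the spanner back in its rest and handed the job in at about 22.5 s. The hand-in reports no verdict, so the checks below are my own.

- **Engaging:** The pins went into both holes on the first try, about 5 to 6 mm deep, with no contact force.
- **Turning:** The torque ran at about 0.2–0.26 N m, then jumped to 0.48 N m (0.44 and 0.39 N m on two re-readings). That is above the 0.35 N m that means surely home. The measured side force stayed around 3 N. At 0.48 N m I estimate about 28 N of contact force on the ring (limit 50 N). I backed off until the torque was zero before lifting out.
- **Ring angle:** The line through the holes went from about 28° to about -4° (175.8° in the top view, 176.8° in the scene view), a turn of about 0.55 rad.
- **Spanner:** It stands upright and released. The top of its grip is at 0.087 m, as it should be when seated, and it is about 1 to 2 mm from the slot's middle. The gripper is clear of everything and nothing else looks moved.
- **Disagreement:** The two cameras differed by about 2.5 mm in y on where the ring is, which is near the stated calibration error. The scene camera's value fitted the holes.

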